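# Gauge a dowel socket and set the scriber to its bottom

## Robot

A 7-joint arm with a two-finger parallel gripper is mounted at the origin on the work surface. World frame = base frame: x ahead of the robot, y to its left, z up, the work surface at z = 0. Lengths are in m, angles in degrees, forces in N, time in s.
With the tool pointing down it reaches from about 0.4 to 0.75 m from the base axis. Payload 19.5 kg.
Tool frame: the origin (TCP) lies on the centre line of the jaws, within the pads' length; the fingertips stand 14 mm ahead of it and the grasp point (between the pads) lies 5 mm behind it; z points along the fingers, y is the line along which they close (so a half turn about z gives the same grasp; the last joint's range is limited). The gripper opens to 85 mm and grips with 20 to 120 N. Pads are 22 mm wide; open, the fingers measure 114 mm over their backs; the gripper's body (76 mm by 85 mm) begins 54 mm behind the grasp point. The pads swing forward as they close: fully open they stand 13 mm farther back than shut.
Start: joints at [73.356, 40.479, -1.581, 85.061, 1.261, 54.483, -4.326], TCP at [0.142, -0.557, 0.245] pointing down, gripper open.
Joint ranges: [-155.06, 155.06], [-18.47, 123.98], [-90, 86.84], [0, 140.48], [-83.41, 263.41], [0, 116], [-161.91, 161.91]. Speed limits (degrees/s): [108.29, 108.29, 147.25, 147.25, 172.46, 172.46, 172.46].

## Interface

Orientations are given as [roll, pitch, yaw] about the fixed x, y, z axes, in that order (R = Rz(yaw) Ry(pitch) Rx(roll)).
In Python, from rig import bot gives the robot as it stands. The module is installed in compiled form; this text tells all that it offers.
- The arm moves only by the tool apply_moves, never from a script. Its argument "increments" is a list that holds one entry, the list of rows, each a list of 7 numbers: the closure, from -1 (fully open) to 1 (shut), then the shift along the world's x, y, z as a fraction of full scale, then the turn, a rotation vector about the world's x, y, z as a fraction of full scale. In form: [[[gripper, tx, ty, tz, ax, ay, az], ...]]. A call has 1 to 20 rows; each row is the pose to reach, as a shift and turn from the pose commanded when the call began; what a row does not reach only later rows make up. Full scale, the value 1, is 150 mm for a shift and pi/2 rad for a turn. A row lasts 1/8 s, in which the tool goes at most 62.5 mm and 10.7 degrees, less where a joint would pass 70% of its speed; a pose out of reach is approached as far as the arm can. A call with a number of a shift or a turn outside -1 to 1 is refused whole. A call with a gripper value outside its range is refused whole. The fingers move at their own pace and stop on an object; "force" is the grip in N (left out, the last holds). Time passes only in rows, so rows that repeat a pose let the fingers close. It gives the time, the measured TCP pose, the force, the opening and the grip force at its end, in the units of the state.
- bot.read_state(): the state, without advancing time (a new reading comes with each control period).
- bot.get_image(name): name is "side" or "top" or "wrist"; returns the picture (420x560x3 uint8, red, green, blue); there is no depth.
- bot.camera_params(name): a dict with "fov_y" (degrees; the focal length in pixels is half the picture's height over the tangent of half this angle, whatever the lens; pixels are square), "cx", "cy" (the principal point, pixels), "R" (3x3) and "t" (3): a world point X has camera coordinates R X + t. Camera axes: x right, y down, z forward; pixel columns grow to the right and rows downward; lengths in m; the calibration is good to about 2 mm. A picture is of the moment at which its call begins: read the wrist's pose just before it. camera_params takes no time and is no camera call; for the wrist camera it gives the pose at the moment of the call.
- bot.hand_in(): hands the job in; it is judged then, once.
The state is a dict: "clock": time; "q": joint angles; "qd": joint speeds; "joint_efforts": joint torques, N m; "position": TCP position; "orientation": TCP orientation; "wrist_force": force on the tool from outside, world axes, zero at the start; "moment": the same for the moment, N m; "finger_gap": finger opening in m; "grip_force": force on a finger pad.
Only numpy, scipy, OpenCV 4.12 (cv2) and the standard library are available. Lean on these libraries where they do the work, as an engineer would, in place of code of your own. Each camera call takes 0.05 s, during which the arm holds its last target. There are 200 camera calls.

## Task

Find out how deep the dowel socket in the top of the grey cast block goes: stand the rod depth gauge with its bridge flat across the socket, gently slide its rod down until it touches the bottom, and leave it standing there. Read the depth from the length of rod still exposed, then bring the scriber of the height gauge down to the height of the socket's bottom, ready to scribe that line round the outside of the block. Leave the other things on the bench where they are.

Things in the scene. Friction and masses are not known exactly. Their poses are not given: they have to be found in the camera images.
- block: Grey unglazed casting like a small tower house, fixed to the bench: tower 120 (own x) x 100 (own y) x 105 mm high with a flat top; a low wing with a pitched roof, 80 mm high, adjoins it on the +x side. Origin: centre of the tower's underside; z up.
- socket (a point): Centre of the mouth of the blind round socket in the middle of the tower's flat top, 105 mm above the bench; bore 20 mm across, straight down. Its depth differs each time, 45 to 85 mm, and is not told. The casting is brittle: the rod must not be pressed on it with more than 40 N. Axes as the block's.
- gauge: Loose rod depth gauge standing upright on the bench, 0.28 kg in all (varies by some 20 %). Aluminium bridge 110 (own x) x 30 (own y) x 14 mm, on it a brass hub 24 mm across, up to 30 mm above the underside. Origin: centre of the bridge's underside; z up along the rod. It may be carried by the rod's grip: the rod holds the bridge by friction.
- rod_top (a point): Centre of the top face of the gauge's rod; its top 32 mm is a dark grip 22 mm across. At the start the rod's tip is flush with the bridge's underside, so this point is 165 mm above the gauge's origin. Depth of the tip below the bridge's underside = 165 mm minus the height of this point above the gauge's origin.
- height_gauge: Scribing height gauge fixed to the bench: dark steel base 110 (own x) x 80 (own y) x 16 mm, a steel column 12 x 20 mm with a scale and up to 196 mm above the bench, a red carriage 30 x 44 x 44 mm on it. Origin: on the bench below the column's -x face, from which the scriber bar points in own -x; z up.
- scriber (a point): Lower edge of the scriber, the edge that sets the height: on the underside of a steel bar 12 mm wide and 12 mm high that points level in the height gauge's own -x, 100 mm from its origin. The bar is clear of the clamp from 31 mm to 107 mm from the origin, its tip at 122 mm. Bar and carriage move only up and down, take 3 to 7 N to move and stay where left; heights 20 to 120 mm above the bench, at the start 95 to 120 mm.
- cup: Bystander: dark cup 80 mm across, 95 mm high, with brushes up to 220 mm. Origin: centre of underside.
- roof_row: Bystander: white plaster cast of three little roofs, 60 x 120 x 45 mm. Origin: centre of underside.
- scraper: Bystander: flat scraper with handle, 200 mm long along own x, lying on the bench.
- gauge_rod: The gauge's steel rod, 10 mm across with a ring every 10 mm, 165 mm long from tip to top face; it slides through the bridge along the gauge's z, 100 mm downwards, takes about 4.5 N to slide and stays where it is left. Its rounded rubber tip gives about 1 mm per 7 N. Origin: the end of the tip; z up along the rod.
Things that resemble listed ones, but are neither listed nor needed, are in the scene too. Of the things like the gauge, leave any that is pink or red; of the rest the smaller one is meant.

How it is judged:
By the outcome, as a careful person would: the job done as asked, in the order asked, and still so for the second after the job is handed in, with the robot touching nothing.
It also fails if it takes over 67 s, if anything falls off the work surface, if the arm or the gripper's body presses on something with over 40 N, if the wrist force passes 120 N, or if a joint passes its speed limit or range.

## Working session

There is one attempt and no reset: what is moved stays moved. The work goes in short steps, Python scripts to look and compute and a tool call to move; the robot and the scene stay as the last step left them, time stands still between calls to the robot, and variables do not carry over. Pictures are saved under pics/ and viewed, at most 10 in all, crops included, and the job is handed in when it is done.

Besides the shell and the picture viewer there is one more tool, called after "Call:" as name(argument=value, ...) on one line, values as JSON. apply_moves: Moves the arm, as the interface text tells. Its arguments: {"type":"object","properties":{"increments":{"type":"array","items":{"type":"array","items":{"type":"array","items":{"type":"number","minimum":-1,"maximum":1}}}},"force":{"type":"number"}},"required":["increments"]}

```bash
mkdir -p pics; cat > h.py <<'E'
import numpy as np, cv2
from rig import bot
def cam(n):
    p=bot.camera_params(n); f=210/np.tan(np.radians(p['fov_y']/2)); return p,f
def grab(n,fn):
    p,f=cam(n); im=bot.get_image(n); cv2.imwrite('pics/'+fn,im[:,:,::-1]); np.savez('pics/'+fn+'.npz',R=p['R'],t=p['t'],f=f,cx=p['cx'],cy=p['cy']); return im
def ray(fn,u,v):
    d=np.load('pics/'+fn+'.npz'); R=d['R'];t=d['t']
    c=-R.T@t; return c,R.T@np.array([(u-d['cx'])/d['f'],(v-d['cy'])/d['f'],1])
def atz(fn,u,v,z):
    c,r=ray(fn,u,v); return c+r*(z-c[2])/r[2]
def proj(fn,X):
    d=np.load('pics/'+fn+'.npz'); x=d['R']@np.array(X)+d['t']; return d['f']*x[0]/x[2]+d['cx'],d['f']*x[1]/x[2]+d['cy']
def tri(a,b):
    (c1,r1),(c2,r2)=ray(*a),ray(*b)
    s=np.linalg.lstsq(np.c_[r1,-r2],c2-c1,rcond=None)[0]; p,q=c1+r1*s[0],c2+r2*s[1]
    return (p+q)/2,np.linalg.norm(p-q)
E
python3 - <<'E'
from h import *
for n in ('top','side'):
    grab(n,n+'0.png'); p,f=cam(n); print(n,f,p['cx'],p['cy'],-np.array(p['R']).T@p['t'])
a=cv2.imread('pics/top0.png');b=cv2.imread('pics/side0.png')
E
```

```text
top 405.83742194157236 274.77186085549147 210.7956246966104 [0.37929447 0.01153556 1.22095545]
side 470.7871940912539 277.60456389973245 207.86281748665866 [0.23535894 0.92366642 1.0258404 ]
```

View pics/top0.png

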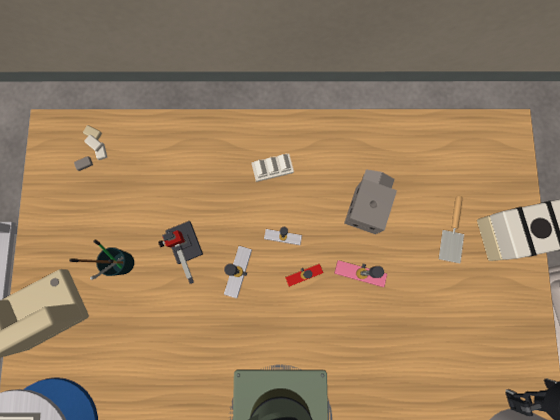

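View pics/side0.png

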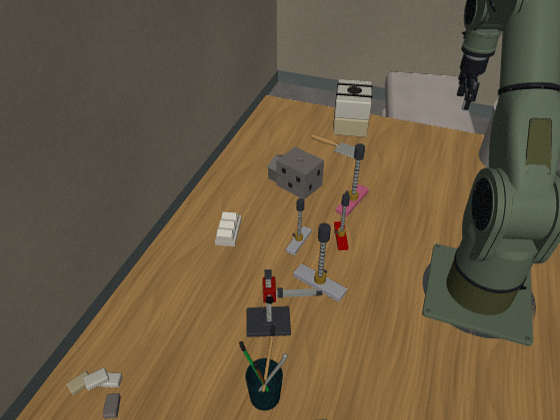

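Gauge-like things in the top picture: small grey (283,236), larger grey (238,272), red (304,275) and pink (360,273). Leaving out red and pink, the smaller grey at (283,236) is the one meant; in the side view it is at (299,225). I'll confirm this with enlarged crops.

```bash
python3 - <<'E'
from h import *
a=cv2.imread('pics/top0.png')
cv2.imwrite('pics/ct.png',cv2.resize(a[160:310,150:405],None,fx=3.1,fy=3.1,interpolation=cv2.INTER_CUBIC))
b=cv2.imread('pics/side0.png')
cv2.imwrite('pics/cs.png',cv2.resize(b[140:345,235:385],None,fx=2.9,fy=2.9,interpolation=cv2.INTER_CUBIC))
print(atz('top0.png',283,236,0.014),atz('top0.png',238,272,.014),atz('top0.png',373,204,.105),atz('top0.png',189,280,.11))
E
```

```text
[ 0.51453551 -0.01032844  0.014     ] [0.40820785 0.12244861 0.014     ] [ 0.59418222 -0.26085045  0.105     ] [0.38456736 0.24561179 0.11      ]
```

View pics/ct.png

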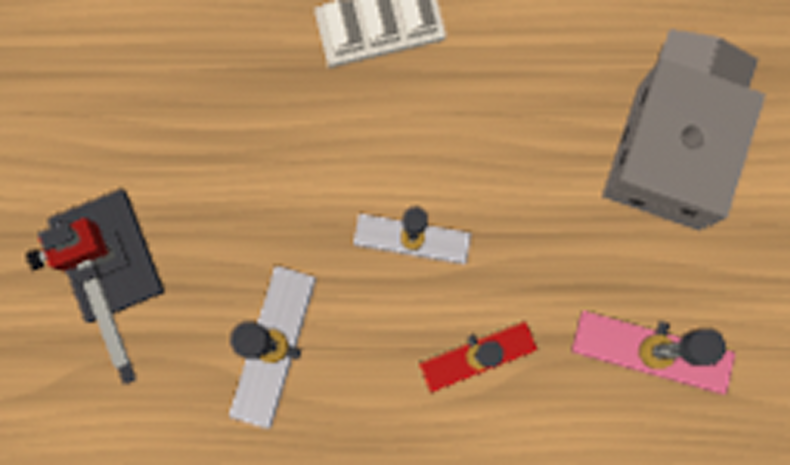

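View pics/cs.png

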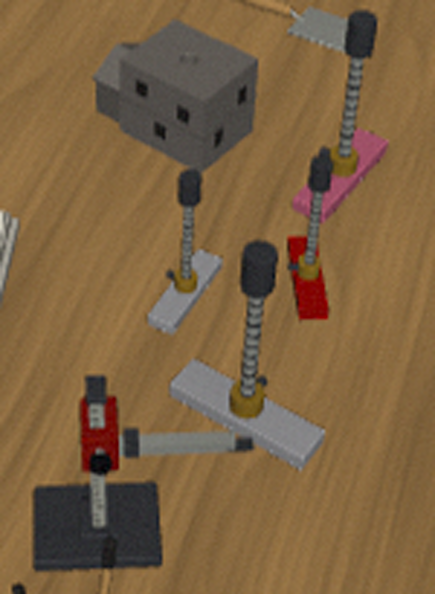

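The crops confirm it: the small grey gauge (crop 413,235) is clearly smaller than the large grey one (265,345), and it is neither red nor pink. Next I'll measure poses.

```bash
python3 - <<'E'
from h import *
np.set_printoptions(precision=4,suppress=True)
T=lambda u,v:('top0.png',u/3.1+150-.3,v/3.1+160-.3)
S=lambda u,v:('side0.png',u/2.9+235-.3,v/2.9+140-.3)
g=[atz(*T(*p),.014) for p in ((359,213),(353,243),(470,233),(465,263))]
print('gauge c',np.mean(g,0),'yaw',np.degrees(np.arctan2(*((g[0]+g[1]-g[2]-g[3])[[1,0]]))),'len',np.linalg.norm((g[0]+g[1]-g[2]-g[3])/2))
print('gauge centre by hub top/rod tri',tri(T(414,217),S(190,178)))
b=[atz(*T(*p),.105) for p in ((652,65),(763,95),(607,190),(722,220))]
print('block',np.mean(b,0),'sock top',atz(*T(692,137),.105),'side',atz(*S(189,59),.105), 'tri',tri(T(692,137),S(189,59)))
d=b[0]+b[1]-b[2]-b[3];print('block yaw',np.degrees(np.arctan2(d[1],d[0])),np.linalg.norm(d)/2,np.linalg.norm(b[0]-b[1]))
print('bar tip',tri(T(127,377),S(253,443)),'bar root',tri(T(88,270),S(140,443)))
s=bot.read_state();print(s['clock'],s['position'],s['orientation'],s['wrist_force'],s['finger_gap'])
E
```

```text
gauge c [ 0.5132 -0.0088  0.014 ] yaw 79.76286480156683 len 0.10906956418549985
gauge centre by hub top/rod tri (array([ 0.5135, -0.0086,  0.161 ]), np.float64(0.002438771970543973))
block [ 0.59   -0.2551  0.105 ] sock top [ 0.5945 -0.2607  0.105 ] side [ 0.5938 -0.2595  0.105 ] tri (array([ 0.5945, -0.261 ,  0.1039]), np.float64(0.0004974067526778145))
block yaw -20.75766918644788 0.12268436980829468 0.1035959442861495
bar tip (array([0.3782, 0.2389, 0.1178]), np.float64(0.005762534826058368)) bar root (array([0.4673, 0.2745, 0.1228]), np.float64(0.011710794450479484))
0.1 [ 0.1416 -0.5571  0.2449] [-179.9474    0.0014   14.2584] [-1.3051  0.9368 -0.9409] 0.08559998410919578
```

Call:
apply_moves(increments=[[[-1,0.2,0.1,0.4,0,0,0],[-1,0.5,0.4,0.7,0,0,0],[-1,0.8,0.7,0.7,0,0,0],[-1,1,1,0.7,0,0,0]]], force=40)

```text
clock: 0.6
position: [0.287, -0.4138, 0.3502]
orientation: [180.0, -0.0, 14.3]
wrist_force: [2.1, -0.4, -0.3]
finger_gap: 0.0856
grip_force: 0.0
```

Call:
apply_moves(increments=[[[-1,0.35,0.35,0,0,0,0],[-1,0.7,0.7,0,0,0,0],[-1,1,1,0,0,0,0]]])

```text
clock: 0.98
position: [0.4193, -0.2811, 0.3498]
orientation: [-180.0, 0.0, 14.2]
wrist_force: [1.0, -1.1, -0.2]
finger_gap: 0.0852
grip_force: 0.0
```

Call:
apply_moves(increments=[[[-1,0.2,0.35,0,0,0,0],[-1,0.35,0.7,0,0,0,0],[-1,0.45,1,0,0,0,0],[-1,0.45,1,0,0,0,0]]])

```text
clock: 1.48
position: [0.4865, -0.1293, 0.3496]
orientation: [-179.9, -0.0, 14.6]
wrist_force: [0.6, -1.3, -0.6]
finger_gap: 0.0855
grip_force: 0.0
```

Call:
apply_moves(increments=[[[-1,0.03,0.2,0,0,0,0],[-1,0.03,0.4,0,0,0,0],[-1,0.03,0.4,0,0,0,0],[-1,0.03,0.4,0,0,0,0]]])

```text
clock: 1.98
position: [0.4901, -0.0737, 0.3498]
orientation: [180.0, 0.0, 14.2]
wrist_force: [-0.8, -0.9, -0.6]
finger_gap: 0.0853
grip_force: 0.0
```

```bash
python3 - <<'E'
from h import *
print(bot.read_state()['position'],bot.read_state()['orientation'])
grab('wrist','w1.png'); print(proj('w1.png',[.5134,-.0087,.165]),proj('w1.png',[.5134,-.0087,.014]))
E
```

```text
[ 0.49006713 -0.07373559  0.34979754] [1.79978601e+02 2.15134083e-02 1.41968614e+01]
(np.float64(229.95166588891198), np.float64(154.5018583687918)) (np.float64(247.96060158737296), np.float64(145.5031926805753))
```

View pics/w1.png

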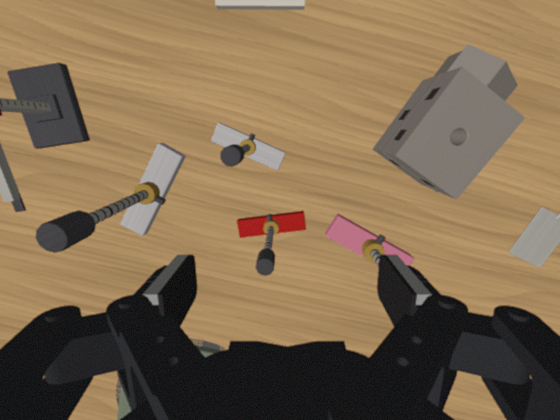

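The wrist view puts the rod top at (232,154) and the bridge at (248,146), within 2 px of my prediction. I'll go above the gauge and descend.

Call:
apply_moves(increments=[[[-1,0.08,0.22,0,0,0,0],[-1,0.157,0.43,-0.1,0,0,0],[-1,0.157,0.43,-0.4,0,0,0],[-1,0.157,0.43,-0.7,0,0,0],[-1,0.157,0.43,-0.8,0,0,0],[-1,0.157,0.43,-0.8,0,0,0],[-1,0.157,0.43,-0.8,0,0,0]]])

```text
clock: 2.9
position: [0.5141, -0.0087, 0.2306]
orientation: [180.0, -0.1, 14.2]
wrist_force: [-0.8, -0.1, -0.2]
finger_gap: 0.0855
grip_force: 0.0
```

```bash
python3 - <<'E'
from h import *
print(bot.read_state()['position'])
im=grab('wrist','w2.png'); print(proj('w2.png',[.5134,-.0087,.165]))
E
```

```text
[ 0.5141111  -0.0087402   0.23063331]
(np.float64(285.5419994056551), np.float64(228.98629707759557))
```

View pics/w2.png

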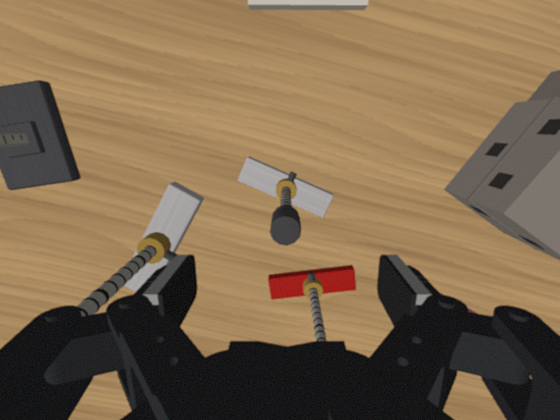

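Rod top appears at (286,230) against a predicted (285.5,229), so it is centred between the fingers.

Call:
apply_moves(increments=[[[-1,0,0,-0.2,0,0,0],[-1,0,0,-0.4,0,0,0],[-1,0,0,-0.57,0,0,0],[-1,0,0,-0.57,0,0,0],[-1,0,0,-0.57,0,0,0],[1,0,0,-0.57,0,0,0],[1,0,0,-0.57,0,0,0],[1,0,0,-0.57,0,0,0],[1,0,0,-0.57,0,0,0],[1,0,0,-0.57,0,0,0],[1,0,0,-0.57,0,0,0],[1,0,0,-0.57,0,0,0],[1,0,0,-0.57,0,0,0]]], force=40)

```text
clock: 4.58
position: [0.5138, -0.0081, 0.1444]
orientation: [-180.0, -0.0, 14.3]
wrist_force: [-0.0, 2.0, 3.2]
finger_gap: 0.0211
grip_force: 39.1
```

```bash
python3 - <<'E'
from h import *
s=bot.read_state();print(s['position'],s['wrist_force'],s['finger_gap'],s['grip_force'])
E
```

```text
[ 0.51377897 -0.00812095  0.14437819] [-0.0252509   2.03382757  3.15039958] 0.021098402567512744 39.114548563957214
```

Call:
apply_moves(increments=[[[1,0,0,0.1,0,0,0],[1,0,0,0.3,0,0,0],[1,0,0,0.55,0,0,0],[1,0,0,0.8,0,0,0],[1,0,0,1,0,0,0],[1,0.1,-0.2,1,0,0,0],[1,0.2,-0.5,1,0,0,-0.05],[1,0.3,-0.8,1,0,0,-0.1],[1,0.35,-1,1,0,0,-0.12],[1,0.35,-1,1,0,0,-0.12],[1,0.35,-1,1,0,0,-0.12]]])

```text
clock: 5.95
position: [0.566, -0.1576, 0.294]
orientation: [-180.0, 0.0, 3.5]
wrist_force: [0.3, 0.2, -2.0]
finger_gap: 0.0209
grip_force: 39.5
```

Call:
apply_moves(increments=[[[1,0.08,-0.25,0,0,0,0],[1,0.15,-0.5,0,0,0,0],[1,0.19,-0.68,0,0,0,0],[1,0.19,-0.68,0,0,0,0],[1,0.19,-0.68,0,0,0,0],[1,0.19,-0.68,0,0,0,0]]])

```text
clock: 6.7
position: [0.5949, -0.2591, 0.2946]
orientation: [-180.0, -0.0, 3.5]
wrist_force: [0.2, 0.6, -2.2]
finger_gap: 0.0204
grip_force: 39.7
```

```bash
python3 - <<'E'
from h import *
s=bot.read_state();print(s['position'],s['orientation'],s['wrist_force'],s['finger_gap'])
grab('side','s2.png');grab('wrist','w3.png')
a=cv2.imread('pics/side0.png');b=cv2.imread('pics/s2.png')[60:260,230:430];w=cv2.imread('pics/w3.png')
cv2.imwrite('pics/m3.png',np.hstack([cv2.resize(b,(420,420),interpolation=cv2.INTER_CUBIC),w[:,100:480]]))
p=s['position']
print('side tip,top',proj('s2.png',p-[0,0,.1444]),proj('s2.png',p+[0,0,.0206]),'wrist sock',proj('w3.png',[.594,-.26,.105]))
E
```

```text
[ 0.59493092 -0.25908557  0.29461833] [-1.79978545e+02 -1.49355796e-02  3.53406936e+00] [ 0.1641085   0.56137179 -2.18287125] 0.020440645592836874
side tip,top (np.float64(299.91809053306616), np.float64(148.62231765596857)) (np.float64(301.6450454959867), np.float64(102.67777593920766)) wrist sock (np.float64(286.7291793820953), np.float64(191.57678351425264))
```

View pics/m3.png

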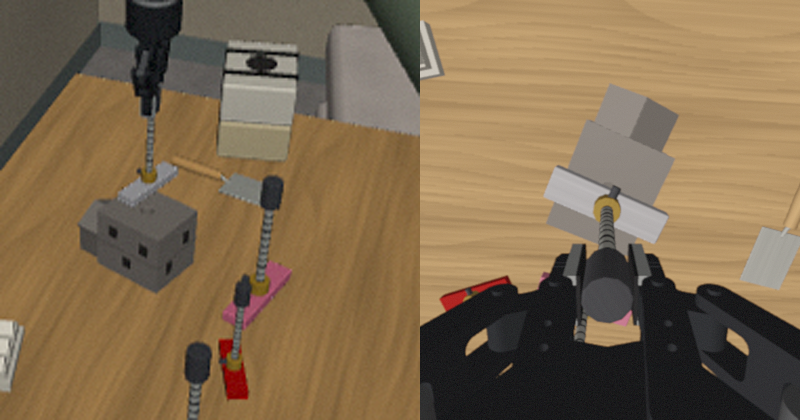

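Call:
apply_moves(increments=[[[1,-0.004,-0.008,-0.1,0,0,0],[1,-0.004,-0.008,-0.2,0,0,0],[1,-0.004,-0.008,-0.25,0,0,0],[1,-0.004,-0.008,-0.27,0,0,0],[1,-0.004,-0.008,-0.29,0,0,0],[1,-0.004,-0.008,-0.3,0,0,0],[1,-0.004,-0.008,-0.31,0,0,0],[1,-0.004,-0.008,-0.32,0,0,0],[1,-0.004,-0.008,-0.33,0,0,0],[1,-0.004,-0.008,-0.34,0,0,0],[1,-0.004,-0.008,-0.36,0,0,0],[1,-0.004,-0.008,-0.38,0,0,0],[1,-0.004,-0.008,-0.4,0,0,0]]])

```text
clock: 8.43
position: [0.5942, -0.2614, 0.2341]
orientation: [-180.0, 0.0, 3.5]
wrist_force: [0.3, 1.8, 4.4]
finger_gap: 0.0208
grip_force: 40.3
```

Call:
apply_moves(increments=[[[1,0,0,-0.03,0,0,0],[1,0,0,-0.06,0,0,0],[1,0,0,-0.09,0,0,0],[1,0,0,-0.12,0,0,0],[1,0,0,-0.14,0,0,0]]])

```text
clock: 9.05
position: [0.5941, -0.2614, 0.2131]
orientation: [-180.0, 0.0, 3.5]
wrist_force: [0.9, 1.8, 4.7]
finger_gap: 0.0212
grip_force: 40.3
```

```bash
python3 - <<'E'
from h import *
s=bot.read_state();print(s['position'],s['orientation'],s['wrist_force'],s['finger_gap'])
grab('side','s3.png');grab('wrist','w4.png')
b=cv2.imread('pics/s3.png')[70:220,240:390];w=cv2.imread('pics/w4.png')
cv2.imwrite('pics/m4.png',np.hstack([cv2.resize(b,(420,420),interpolation=cv2.INTER_CUBIC),w[:,100:480]]))
E
```

```text
[ 0.59414676 -0.2613563   0.21305428] [-1.79986379e+02  4.84636257e-03  3.45531157e+00] [0.85145594 1.76282138 4.65620276] 0.02122179346138641
```

View pics/m4.png

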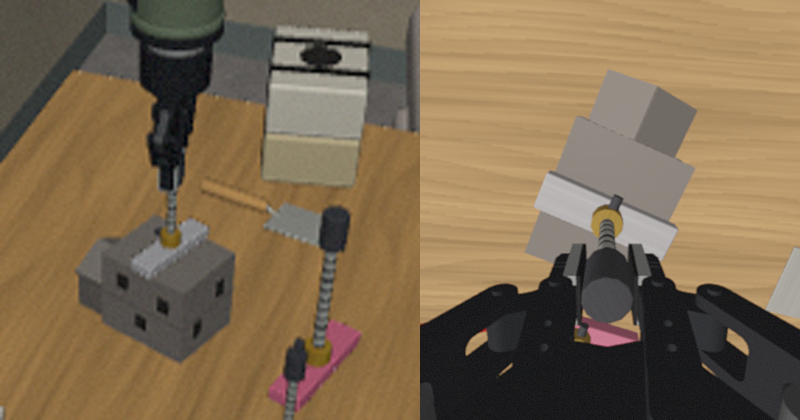

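Call:
apply_moves(increments=[[[1,0,0,-0.02,0,0,0],[1,0,0,-0.04,0,0,0],[1,0,0,-0.06,0,0,0],[1,0,0,-0.07,0,0,0]]])

```text
clock: 9.65
position: [0.5941, -0.2615, 0.2027]
orientation: [-180.0, 0.0, 3.4]
wrist_force: [-1.4, 0.4, 3.9]
finger_gap: 0.0206
grip_force: 40.3
```

Call:
apply_moves(increments=[[[1,0,0,-0.007,0,0,0],[1,0,0,-0.014,0,0,0],[1,0,0,-0.02,0,0,0]]])

```text
clock: 10.02
position: [0.5941, -0.2614, 0.1998]
orientation: [-180.0, 0.0, 3.5]
wrist_force: [-1.7, -0.5, 3.7]
finger_gap: 0.0209
grip_force: 40.3
```

Call:
apply_moves(increments=[[[1,0,0,-0.007,0,0,0],[1,0,0,-0.014,0,0,0],[1,0,0,-0.02,0,0,0]]])

```text
clock: 10.4
position: [0.5941, -0.2614, 0.1968]
orientation: [-180.0, 0.0, 3.5]
wrist_force: [-2.0, 0.2, 3.8]
finger_gap: 0.0207
grip_force: 40.3
```

Call:
apply_moves(increments=[[[1,0,0,-0.007,0,0,0],[1,0,0,-0.014,0,0,0],[1,0,0,-0.02,0,0,0]]])

```text
clock: 10.78
position: [0.5941, -0.2615, 0.1938]
orientation: [-180.0, 0.0, 3.4]
wrist_force: [-1.9, -0.2, 3.6]
finger_gap: 0.0209
grip_force: 40.3
```

Call:
apply_moves(increments=[[[1,0,0,-0.007,0,0,0],[1,0,0,-0.014,0,0,0],[1,0,0,-0.02,0,0,0]]])

```text
clock: 11.15
position: [0.5941, -0.2614, 0.1908]
orientation: [-180.0, 0.0, 3.5]
wrist_force: [-2.3, -0.9, 3.6]
finger_gap: 0.021
grip_force: 40.3
```

Call:
apply_moves(increments=[[[1,0,0,-0.007,0,0,0],[1,0,0,-0.014,0,0,0],[1,0,0,-0.02,0,0,0]]])

```text
clock: 11.52
position: [0.5941, -0.2614, 0.1878]
orientation: [-180.0, 0.0, 3.5]
wrist_force: [-2.3, -0.7, 3.4]
finger_gap: 0.0209
grip_force: 40.3
```

Call:
apply_moves(increments=[[[1,0,0,-0.007,0,0,0],[1,0,0,-0.014,0,0,0],[1,0,0,-0.02,0,0,0]]])

```text
clock: 11.9
position: [0.5941, -0.2614, 0.1848]
orientation: [-180.0, 0.0, 3.5]
wrist_force: [-1.7, -1.2, 3.8]
finger_gap: 0.021
grip_force: 40.3
```

Call:
apply_moves(increments=[[[1,0,0,-0.007,0,0,0],[1,0,0,-0.014,0,0,0],[1,0,0,-0.02,0,0,0]]])

```text
clock: 12.28
position: [0.5941, -0.2614, 0.1818]
orientation: [-180.0, 0.0, 3.5]
wrist_force: [-2.9, -0.9, 3.5]
finger_gap: 0.0206
grip_force: 40.3
```

Call:
apply_moves(increments=[[[1,0,0,-0.007,0,0,0],[1,0,0,-0.014,0,0,0],[1,0,0,-0.02,0,0,0]]])

```text
clock: 12.65
position: [0.5941, -0.2614, 0.1788]
orientation: [-180.0, 0.0, 3.4]
wrist_force: [-2.9, -0.8, 4.5]
finger_gap: 0.0209
grip_force: 40.3
```

Call:
apply_moves(increments=[[[1,0,0,-0.005,0,0,0],[1,0,0,-0.01,0,0,0]]])

```text
clock: 12.9
position: [0.5941, -0.2614, 0.1773]
orientation: [-180.0, 0.0, 3.5]
wrist_force: [-3.0, -1.7, 3.5]
finger_gap: 0.0209
grip_force: 40.3
```

Call:
apply_moves(increments=[[[1,0,0,-0.007,0,0,0],[1,0,0,-0.014,0,0,0],[1,0,0,-0.02,0,0,0]]])

```text
clock: 13.28
position: [0.5942, -0.2614, 0.1743]
orientation: [-180.0, 0.0, 3.5]
wrist_force: [-3.1, 0.6, 4.1]
finger_gap: 0.0208
grip_force: 40.3
```

Call:
apply_moves(increments=[[[1,0,0,-0.007,0,0,0],[1,0,0,-0.014,0,0,0],[1,0,0,-0.02,0,0,0]]])

```text
clock: 13.65
position: [0.5941, -0.2614, 0.1713]
orientation: [-180.0, 0.0, 3.5]
wrist_force: [-2.8, -1.3, 2.8]
finger_gap: 0.0211
grip_force: 40.3
```

Call:
apply_moves(increments=[[[1,0,0,-0.007,0,0,0],[1,0,0,-0.014,0,0,0],[1,0,0,-0.02,0,0,0]]])

```text
clock: 14.02
position: [0.5941, -0.2614, 0.1683]
orientation: [-180.0, 0.0, 3.5]
wrist_force: [-3.8, -0.0, 3.2]
finger_gap: 0.021
grip_force: 40.3
```

Call:
apply_moves(increments=[[[1,0,0,-0.007,0,0,0],[1,0,0,-0.014,0,0,0],[1,0,0,-0.02,0,0,0]]])

```text
clock: 14.4
position: [0.5949, -0.2616, 0.1665]
orientation: [180.0, -0.1, 3.5]
wrist_force: [-3.7, 0.3, 24.6]
finger_gap: 0.0207
grip_force: 42.4
```

Call:
apply_moves(increments=[[[1,0,0,0.006,0,0,0],[1,0,0,0.006,0,0,0]]])

```text
clock: 14.65
position: [0.5947, -0.2614, 0.1668]
orientation: [180.0, -0.1, 3.5]
wrist_force: [-1.1, -0.1, 9.2]
finger_gap: 0.0209
grip_force: 40.7
```

Call:
apply_moves(increments=[[[1,0,0,0.004,0,0,0],[1,0,0,0.004,0,0,0]]])

```text
clock: 14.9
position: [0.5944, -0.2614, 0.167]
orientation: [180.0, -0.0, 3.5]
wrist_force: [-0.6, 0.2, 5.1]
finger_gap: 0.0209
grip_force: 40.3
```

```bash
python3 - <<'E'
from h import *
s=bot.read_state();print(s['position'],s['wrist_force'])
E
```

```text
[ 0.59440144 -0.26136487  0.16696797] [-0.59919266  0.17627887  5.09432743]
```

Call:
apply_moves(increments=[[[0.3,0,0,0,0,0,0],[-0.3,0,0,0,0,0,0],[-0.3,0,0,0,0,0,0],[-0.3,0,0,0,0,0,0],[-0.3,0,0,0.03,0,0,0],[-0.3,0,0,0.13,0,0,0],[-0.3,0,0,0.28,0,0,0],[-0.3,0,0,0.4,0,0,0],[1,0,0,0.4,0,0,0],[1,0,0,0.4,0,0,0],[1,0,0,0.4,0,0,0],[1,0,0,0.4,0,0,0],[1,0,0,0.4,0,0,0],[1,0,0,0.4,0,0,0]]], force=30)

```text
clock: 16.65
position: [0.5941, -0.2614, 0.2268]
orientation: [-180.0, 0.0, 3.5]
wrist_force: [0.6, -0.2, -0.5]
finger_gap: 0.0002
grip_force: 0.0
```

```bash
python3 - <<'E'
from h import *
s=bot.read_state();print(s['position'],s['wrist_force'],s['finger_gap'])
grab('side','s5.png');grab('top','t5.png');grab('wrist','w5.png')
b=cv2.imread('pics/s5.png')[90:240,240:390];w=cv2.imread('pics/w5.png')
cv2.imwrite('pics/m5.png',np.hstack([cv2.resize(b,(420,420),interpolation=cv2.INTER_CUBIC),w[:,100:480]]))
print(proj('s5.png',[.5943,-.2614,.187]),proj('w5.png',[.5943,-.2614,.187]))
E
```

```text
[ 0.59413995 -0.26141365  0.22678704] [ 0.58275168 -0.23458984 -0.5061169 ] 0.00019066434041830282
(np.float64(300.7011578579569), np.float64(138.62733362139957)) (np.float64(285.8428891079498), np.float64(241.90102249407676))
```

View pics/m5.png

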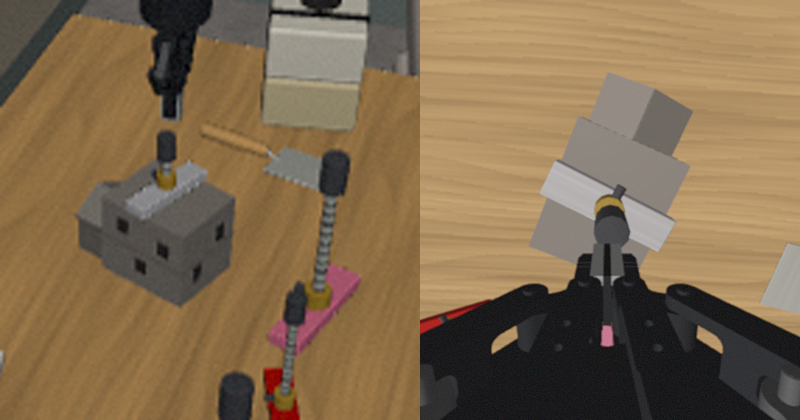

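The gauge stands flat and released over the socket. The rod top in the side view is at about (299,139), as predicted. Next I'll touch the rod top lightly with the shut fingertips, which checks for slip and sets a fingertip reference for the scriber.

Call:
apply_moves(increments=[[[1,0,0,-0.08,0,0,0],[1,0,0,-0.14,0,0,0],[1,0,0,-0.155,0,0,0],[1,0,0,-0.16,0,0,0],[1,0,0,-0.16,0,0,0]]])

```text
clock: 17.42
position: [0.5942, -0.2614, 0.2031]
orientation: [180.0, -0.0, 3.5]
wrist_force: [-0.4, 0.8, -0.4]
finger_gap: 0.0002
grip_force: 0.0
```

Call:
apply_moves(increments=[[[1,0,0,-0.005,0,0,0],[1,0,0,-0.008,0,0,0]]])

```text
clock: 17.68
position: [0.5942, -0.2615, 0.2019]
orientation: [180.0, -0.0, 3.5]
wrist_force: [-0.7, 0.6, 6.0]
finger_gap: 0.0
grip_force: 3.1
```

Call:
apply_moves(increments=[[[1,0,0,0.2,0,0,0],[1,0,0,0.5,0,0,0],[1,0,0.2,0.8,0,0,0],[1,-0.1,0.5,0.95,0,0,0],[1,-0.2,0.8,0.95,0,0,0],[1,-0.3,1,0.95,0,0,0],[1,-0.3,1,0.95,0,0,0]]])

```text
clock: 18.55
position: [0.5488, -0.1093, 0.3449]
orientation: [-180.0, -0.0, 3.6]
wrist_force: [0.0, -0.9, 0.2]
finger_gap: 0.0
grip_force: 0.0
```

Call:
apply_moves(increments=[[[1,-0.1,0.35,0,0,0,0],[1,-0.2,0.7,0,0,0,0],[1,-0.3,1,0,0,0,0],[1,-0.3,1,0,0,0,0],[1,-0.3,1,0,0,0,0]]])

```text
clock: 19.18
position: [0.5046, 0.0376, 0.3442]
orientation: [180.0, -0.0, 3.4]
wrist_force: [-0.4, -0.5, -0.4]
finger_gap: -0.0
grip_force: 0.0
```

Call:
apply_moves(increments=[[[1,-0.1,0.35,0,0,0,0],[1,-0.3,0.7,0,0,0,0],[1,-0.5,0.85,0,0,0,0],[1,-0.6,0.85,0,0,0,0],[1,-0.6,0.85,0,0,0,0],[1,-0.6,0.85,0,0,0,0]]])

```text
clock: 19.92
position: [0.4152, 0.1653, 0.3441]
orientation: [180.0, -0.0, 3.4]
wrist_force: [-0.2, -0.5, 1.0]
finger_gap: -0.0003
grip_force: 0.0
```

```bash
python3 - <<'E'
from h import *
s=bot.read_state();print(s['position'],s['orientation'],s['wrist_force'],s['finger_gap'])
grab('wrist','w6.png');grab('side','s6.png')
w=cv2.imread('pics/w6.png');b=cv2.imread('pics/s6.png')[200:350,235:340]
cv2.imwrite('pics/m6.png',np.hstack([w[:,:],cv2.resize(b,(240,420))]))
for h in(.107,.12,.13):print(proj('w6.png',[.412,.2525,h]),proj('w6.png',[.378,.239,h]),proj('w6.png',[.467,.2745,h]))
E
```

```text
[0.41519227 0.16529024 0.34410483] [ 1.79991116e+02 -1.86384222e-02  3.35009211e+00] [-0.17265264 -0.50624477  0.98884684] -0.00031896345761658467
(np.float64(214.6974857902897), np.float64(181.26274602122214)) (np.float64(225.59146152377394), np.float64(208.6811982383538)) (np.float64(195.7554119450655), np.float64(133.92811199621036))
(np.float64(212.1831945475878), np.float64(183.179755189425)) (np.float64(223.5126470789387), np.float64(211.48959539691828)) (np.float64(192.4393736922218), np.float64(134.19379130737408))
(np.float64(210.1256227993096), np.float64(184.74854079337348)) (np.float64(221.81405095154312), np.float64(213.7843324522519)) (np.float64(189.71849361146673), np.float64(134.41178684617526))
```

View pics/m6.png

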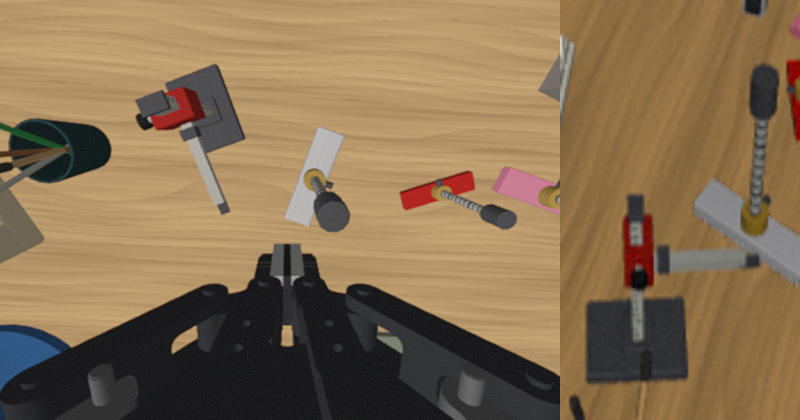

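The bar tip is at (223,210) against a predicted (223.5,211), so the bar line is confirmed to about 2 mm. I'll press about 92 mm from the origin, with shut fingertips.

Call:
apply_moves(increments=[[[1,-0.03,0.3,0,0,0,0],[1,-0.068,0.578,0,0,0,0],[1,-0.068,0.578,-0.2,0,0,0],[1,-0.068,0.578,-0.5,0,0,0],[1,-0.068,0.578,-0.8,0,0,0],[1,-0.068,0.578,-1,0,0,0],[1,-0.068,0.578,-1,0,0,0],[1,-0.068,0.578,-1,0,0,0]]])

```text
clock: 21.02
position: [0.4046, 0.2529, 0.1951]
orientation: [-180.0, -0.1, 3.4]
wrist_force: [0.8, 0.4, -0.3]
finger_gap: -0.0002
grip_force: 0.0
```

Call:
apply_moves(increments=[[[1,0,0,-0.13,0,0,0],[1,0,0,-0.26,0,0,0],[1,0,0,-0.3,0,0,0],[1,0,0,-0.34,0,0,0],[1,0,0,-0.38,0,0,0],[1,0,0,-0.42,0,0,0],[1,0,0,-0.46,0,0,0],[1,0,0,-0.5,0,0,0]]])

```text
clock: 22.02
position: [0.4042, 0.2529, 0.1189]
orientation: [-180.0, -0.0, 3.5]
wrist_force: [2.4, 0.9, 3.5]
finger_gap: 0.0
grip_force: 1.7
```

```bash
python3 - <<'E'
from h import *
s=bot.read_state();print(s['position'],s['wrist_force'],s['moment'],s['finger_gap'])
grab('side','s7.png');grab('top','t7.png')
E
```

```text
[0.40419182 0.25294747 0.11887879] [2.40346299 0.92734967 3.51847668] [ 0.24890604 -0.5419862   0.02863975] 4.8641337235346653e-05
```

Call:
apply_moves(increments=[[[1,0,0,-0.06,0,0,0],[1,0,0,-0.12,0,0,0],[1,0,0,-0.18,0,0,0],[1,0,0,-0.24,0,0,0],[1,0,0,-0.3,0,0,0],[1,0,0,-0.35,0,0,0],[1,0,0,-0.39,0,0,0],[1,0,0,-0.42,0,0,0],[1,0,0,-0.44,0,0,0],[1,0,0,-0.45,0,0,0],[1,0,0,-0.453,0,0,0],[1,0,0,-0.455,0,0,0]]])

```text
clock: 23.62
position: [0.404, 0.2528, 0.051]
orientation: [-180.0, -0.0, 3.5]
wrist_force: [-2.8, -1.1, 2.7]
finger_gap: 0.0002
grip_force: 1.6
```

```bash
python3 - <<'E'
from h import *
s=bot.read_state();print(s['position'],s['orientation'],s['wrist_force'])
E
```

```text
[0.40399818 0.25279004 0.05100096] [-1.79991579e+02 -8.15300400e-03  3.45290915e+00] [-2.81029908 -1.06438736  2.67495974]
```

Call:
apply_moves(increments=[[[1,0,0,-0.006,0,0,0],[1,0,0,-0.011,0,0,0],[1,0,0,-0.011,0,0,0]]])

```text
clock: 24.0
position: [0.404, 0.2528, 0.0492]
orientation: [-180.0, -0.0, 3.5]
wrist_force: [-1.1, -0.8, 1.4]
finger_gap: -0.0002
grip_force: 0.6
```

Call:
apply_moves(increments=[[[1,0,0,0.1,0,0,0],[1,0,0,0.3,0,0,0],[1,0,0,0.6,0,0,0],[1,0,0,1,0,0,0],[1,0,0,1,0,0,0]]])

```text
clock: 24.62
position: [0.4051, 0.2534, 0.2036]
orientation: [-179.8, -0.3, 3.4]
wrist_force: [-0.8, -0.4, -1.5]
finger_gap: 0.0006
grip_force: 0.0
```

Call:
apply_moves(increments=[[[1,0,0,0.3,0,0,0],[1,0,0,0.6,0,0,0],[1,0,0,0.8,0,0,0],[1,0,0,0.8,0,0,0]]])

```text
clock: 25.12
position: [0.4043, 0.253, 0.3211]
orientation: [-179.9, -0.2, 3.4]
wrist_force: [-0.1, -0.2, -1.0]
finger_gap: 0.0002
grip_force: 0.0
```

```bash
python3 - <<'E'
from h import *
print(bot.read_state()['position'])
grab('side','s9.png')
S=lambda n:cv2.imread(f'pics/{n}.png').astype(np.uint8)
a,b=S('side0'),S('s9')
def match(box,rng):
    u0,v0,u1,v1=box;t=a[v0:v1,u0:u1];r=b[v0-5:v1+rng,u0-25:u1+25]
    m=cv2.matchTemplate(r,t,cv2.TM_CCOEFF_NORMED);_,s,_,p=cv2.minMaxLoc(m);return p[0]-25,p[1]-5,s
print('tip box',match((312,286,326,299),60),'red carriage',match((262,275,277,301),60))
# predicted displacement of tip from start underside z0 to .0232
for z0 in(.105,.11,.115):
  q=np.array(proj('s9.png',[.38,.242,.0232]))-proj('s9.png',[.38,.242,z0]);print(z0,q)
# gauge rod top unchanged & others
s5=S('s5'); d=cv2.absdiff(s5,b)[120:200,265:330]; print('gauge diff',d.max(),d.mean())
E
```

```text
[0.40425856 0.25295844 0.32105288]
tip box (-2, 23, 0.713912844657898) red carriage (0, 23, 0.7168208360671997)
0.105 [-1.9089943  19.80942742]
0.11 [-2.0317538  21.08328947]
0.115 [-2.15525156 22.36481233]
gauge diff 152 28.141410256410257
```

```bash
python3 - <<'E'
from h import *
a=cv2.imread('pics/s5.png');b=cv2.imread('pics/s9.png')
u0,v0,u1,v1=285,136,315,170
m=cv2.matchTemplate(b[v0-6:v1+6,u0-6:u1+6],a[v0:v1,u0:u1],cv2.TM_CCOEFF_NORMED);print(cv2.minMaxLoc(m))
print(bot.read_state()['clock'],bot.hand_in())
E
```

```text
(-0.11747787892818451, 0.3261035978794098, (12, 0), (3, 8))
the job is handed in; nothing more can be done
25.175 None
```

I handed the job in with the socket measured at about 82 mm deep (bottom about 23 mm above the bench), the gauge left standing in it and the scriber set to about 23 mm. My last camera check of the gauge did not match its earlier picture, possibly because the arm was in the way, and I handed in without resolving it. The rod also briefly pressed the socket bottom with about 21 N, under the 40 N limit.

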